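# Slide the tall bottle crate home into its bay

### The arm

A 7-joint arm with a two-finger parallel gripper is mounted at the origin on the work surface. World frame = base frame: x ahead of the robot, y to its left, z up, the work surface at z = 0. Lengths are in mm, angles in rad, forces in N, time in s.
With the tool pointing down it reaches from about 350 to 900 mm from the base axis. Payload 7.2 kg.
Tool frame: the origin (TCP) lies between the finger pads; the fingertips stand 17 mm ahead of it and the grasp point (between the pads) lies 2 mm behind it; x points along the fingers, y is the direction in which the jaws open and shut, and the axes are right-handed (so a half turn about x gives the same grasp; the last joint's range is limited). The gripper opens to 88 mm and grips with 3 to 60 N. Pads are 20 mm wide; open, the fingers measure 115 mm over their backs; the gripper's body (75 mm by 178 mm) begins 61 mm behind the grasp point.
Start: joints at [-1.208, 0.411, -0.013, 1.596, 0.006, 1.134, -0.082], TCP at [261.008, 567.895, 203.053] pointing down, gripper open.
Joint ranges: [-2.95, 2.95], [-0.29, 1.99], [-1.47, 1.44], [0.14, 2.54], [-1.03, 4.17], [0.13, 1.85], [-2.86, 2.86]. Speed limits (rad/s): [2.39, 2.39, 3.01, 3.01, 3.14, 3.14, 3.14].

### API

Orientations are given as a rotation vector (axis times angle).
In Python, from station import read_state, grab_frame, calibration, hand_in gives the robot as it stands.
- The arm moves only by the shell command python3 -m jog 'ROWS'. ROWS is JSON, a list of rows, each an object with "linear": the shift along the tool's x, y, z in cm, a list of three; "yaw": the turn about the tool's x in units of 5 degrees (1.0 is 5 degrees); "jaw": the closure in counts, from 0 (fully open) to 255 (shut). In form: [{"linear": [dx, dy, dz], "yaw": yaw, "jaw": jaw}, ...]. A call has exactly 8 rows; each row is the pose to reach, as a shift and turn from the pose commanded when the call began, along the tool's axes at that moment; what a row does not reach only later rows make up. A row lasts 1/12 s, in which the tool goes at most 41.7 mm and 7.16 degrees, less where a joint would pass 70% of its speed; a pose out of reach is approached as far as the arm can. A call with a gripper value outside its range is refused whole. The fingers move at their own pace and stop on an object; the grip force is fixed at half the most. Time passes only in rows, so rows that repeat a pose let the fingers close, or fill a call up. It gives the time, the measured TCP pose, the force and the opening at its end, in the units of the state.
- read_state(): the state, without advancing time (a new reading comes with each control period).
- grab_frame(name): name is "side" or "top"; returns (picture, depth): 400x640x3 uint8, blue, green, red; 400x640 float32, mm along the optical axis (not along the pixel's ray), 0 where there is no reading.
- calibration(name): a dict with "fx", "fy", "cx", "cy" (pixels), "T" (4x4, takes a point from camera to world coordinates). Camera axes: x right, y down, z forward; pixel columns grow to the right and rows downward; lengths in mm; the calibration is good to about 2 mm. A picture is of the moment at which its call begins. calibration takes no time and is no camera call.
- hand_in(): hands the job in, once; it reports no verdict.
The state is a dict: "time": time; "joint_pos": joint angles; "qvel": joint speeds; "joint_torque": joint torques, N m; "eef_pos": TCP position; "tool_rot": TCP orientation; "ft_force": force on the tool from outside, world axes, zero at the start; "torque": the same for the moment, N m; "opening": finger opening in mm.
Only numpy, scipy, OpenCV 4.12 (cv2) and the standard library are available. Lean on these libraries where they do the work, as an engineer would, in place of code of your own. Each camera call takes 0.05 s, during which the arm holds its last target.

### The job

Push the tall wooden bottle crate away from you into the low aluminium parking bay until it stands fully home: against the back stop and square to it, between the two side guides. It is heavy and narrow, so push slowly with the fingertips, low near its base, so that it slides upright and never tips, and do not grasp, lift or carry it. Leave the other things on the table where they are, and finish with the hand clear of the crate.

Things in the scene. Friction and masses are not known exactly. Their poses are not given: they have to be found in the camera images.
- crate: Tall narrow slatted wooden crate, two green capped bottles fixed in it, 1.3 to 2 kg, on a solid base 130 mm along y, 45 mm high, x from -80 to +45 mm. Slatted part above: x +-45 mm, y +-65 mm, up to 200 mm high; bottle tops 253 mm. Origin: on the table under the slatted part's centre; x points away from the robot, z up. Slides at 6 to 14 N; pushed above 70 mm it may tip over.
- crate_push (a point): Middle of the base's flat near face (crate x = -80 mm, 130 mm wide, heights 0 to 45 mm), 25 mm above the table: the place to push. The base sticks out here 35 mm towards the robot from under the slatted part.
- bay: Low aluminium bay fixed to the table, strips 25 mm high, no floor plate. Origin: on the table where the crate's origin is when home; x points into the bay (away from the robot), y left. Straight side guides: inner faces at y = +-73 mm (8 mm clear each side), x = -20 to +45 mm, flaring to about y = +-105 mm at x = -55 mm. The crate starts 120 to 160 mm short, within 25 mm sideways, 0.15 rad.
- bay_stop (a point): Middle of the back stop's face, 12 mm above the table (45 mm along the bay's x from its origin); the crate's far face (crate x = +45 mm) rests against this face when home.
- honey_jar: Amber glass jar with a metal lid, 72 mm across, 100 mm high; bystander (origin: centre of its underside).
- flask: Pale plastic bottle with a white cap, 64 mm across, 190 mm high; bystander (origin: centre of its underside).
- cup: White ceramic tasting cup, 72 mm across, 85 mm high; bystander (origin: centre of its underside).
- mini_jar: Small glass jar with a steel lid, 52 mm across, 60 mm high; bystander (origin: centre of its underside).
- spoon: Spoon lying on the table, out of the way; bystander (origin: centre of its underside).
Mind the look-alikes: they are no part of the job. Leave any pink look-alike of the crate alone.

How it is judged (in metres and radians):
At the end, for the whole second after the job is handed in: The crate stands upright and still on the table in the bay: its far face within 6 mm of the back stop, square to the bay within 0.06 rad, between the guides (within 11 mm of the middle) (x of crate in the frame of bay above -0.006 m and y of crate in the frame of bay between -0.011 and 0.011 m and angle between the x axis of crate and the x axis of bay, either way round below 0.06 rad and angle between crate's own z axis and vertical below 0.03 rad and height (world z) of crate below 0.004 m and linear speed of crate below 0.01 m/s); the robot touches nothing.
It fails at once if the crate tips (leans more than 0.12 rad) (angle between crate's own z axis and vertical above 0.12 rad).
It fails at once if the crate is lifted off the table (by more than 10 mm) (height (world z) of crate above 0.01 m).
It fails at once if the fingers push the crate high up instead of low near its base (the point between the finger pads higher than 100 mm) (contact force between crate and the fingers above 2 N and height (world z) of the grasp point above 0.1 m).
It fails at once if the crate is shoved fast (more than 0.25 m/s) (linear speed of crate above 0.25 m/s).
It fails at once if another thing on the table is moved by more than 25 mm (distance of any of honey_jar, flask, cup, mini_jar, spoon from where it was at the start of the episode above 0.025 m).
It also fails if it takes over 54 s, if anything falls off the work surface, if the arm or the gripper's body presses on something with over 40 N, if the wrist force passes 120 N, or if a joint passes its speed limit or range.

## Working session

There is one attempt and no reset: what is moved stays moved. The work goes in short steps, Python scripts to look and compute and a shell command to move; the robot and the scene stay as the last step left them, time stands still between calls to the robot, and variables do not carry over. Pictures are saved under pics/ and viewed, and the job is handed in when it is done.

```bash
ls; mkdir -p pics; python3 - <<'E'
from station import *
import cv2,numpy as np
s=read_state();print({k:np.round(v,3).tolist() for k,v in s.items()})
for n in("top","side"):
    p,d=grab_frame(n);cv2.imwrite(f"pics/{n}0.png",p);np.save(f"pics/{n}0.npy",d)
    c=calibration(n);print(n,c["fx"],c["fy"],c["cx"],c["cy"],np.round(c["T"],3).tolist())
E
```

```text
pics
{'time': 0.0, 'joint_pos': [-1.208, 0.412, -0.013, 1.597, 0.006, 1.134, -0.082], 'qvel': [-0.0, -0.001, -0.002, -0.001, -0.001, -0.0, -0.001], 'joint_torque': [0.001, -58.794, 0.643, -29.108, -0.054, 0.018, 0.0], 'eef_pos': [260.818, 567.376, 202.219], 'tool_rot': [0.337, 1.545, -0.339], 'ft_force': [-0.039, 0.194, 0.619], 'torque': [0.008, 0.015, -0.004], 'opening': 87.535}
top 459.76038893527243 459.76038893527243 314.49509100803937 208.50808408405334 [[0.022, -0.991, 0.13, 325.696], [-1.0, -0.02, 0.018, 17.401], [-0.015, -0.13, -0.991, 1342.368], [0.0, 0.0, 0.0, 1.0]]
side 401.08435739334607 401.08435739334607 319.1759653924815 203.0010657424254 [[0.701, -0.483, 0.525, -183.174], [-0.713, -0.493, 0.499, -658.218], [0.018, -0.724, -0.69, 977.832], [0.0, 0.0, 0.0, 1.0]]
```

View pics/top0.png

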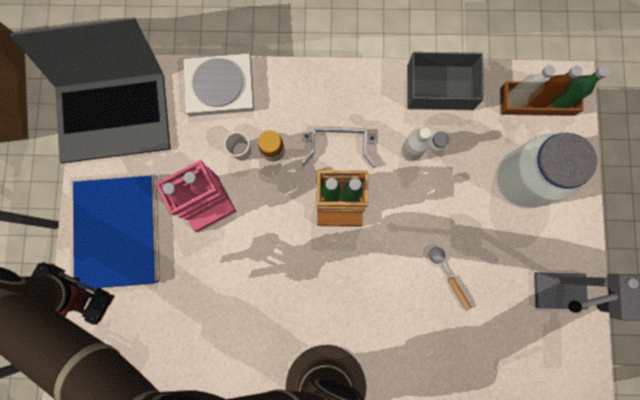

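View pics/side0.png

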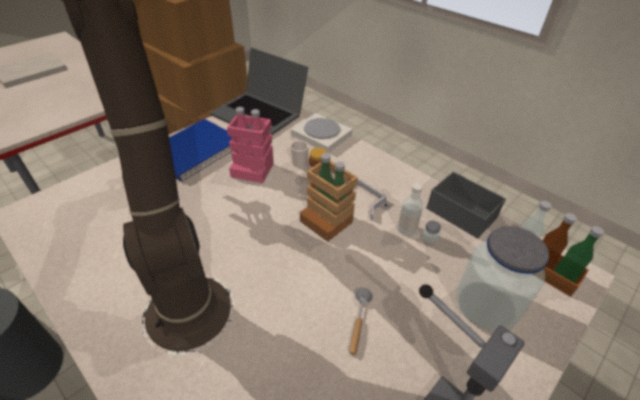

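Three crate-like things appear in the top view: the wooden crate with two green bottles at (342,197), a pink look-alike at (197,195), and a low brown bottle rack at (545,97). The first one fits, since it is wood, has two green capped bottles and stands just short of the aluminium bay at (340,145). I'll confirm that in an enlarged crop.

```bash
python3 - <<'E'
import cv2
p=cv2.imread("pics/top0.png")[115:235,270:430]
cv2.imwrite("pics/crop0.png",cv2.resize(p,None,fx=5,fy=5,interpolation=cv2.INTER_CUBIC))
E
```

```text
(no output)
```

View pics/crop0.png

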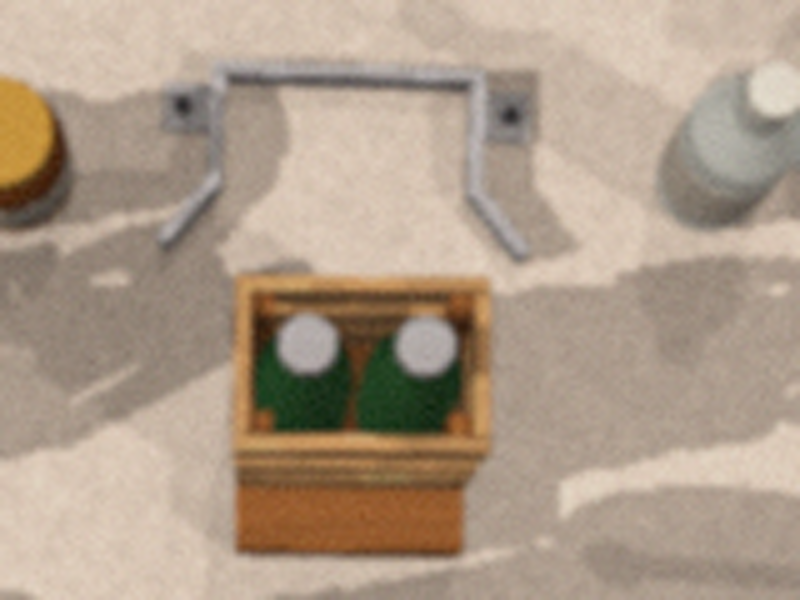

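The crop confirms it. The slatted crate with two green bottles has its brown base ledge towards the robot, with the near edge at about full-frame (317..362, 225). The bay opens towards it, with the stop at about (314..366, 130). Next I'll measure both.

```bash
cat > h.py <<'E'
import numpy as np,cv2
from station import *
def ray(n,uv,z):
    c=calibration(n);T=np.array(c["T"]);u,v=uv
    d=T[:3,:3]@np.array([(u-c["cx"])/c["fx"],(v-c["cy"])/c["fy"],1]);o=T[:3,3]
    return o+d*(z-o[2])/d[2]
def proj(n,P):
    c=calibration(n);T=np.array(c["T"]);q=T[:3,:3].T@(np.array(P,float)-T[:3,3])
    return np.array([c["fx"]*q[0]/q[2]+c["cx"],c["fy"]*q[1]/q[2]+c["cy"]])
E
python3 - <<'E'
from h import *
cr=lambda x,y:(270+x/5-0.4,115+y/5-0.4)
def show(l,pts,z):
    for p in pts: print(l,z,np.round(ray("top",cr(*p),z)[:2],1))
show("base top near",[(237,487),(462,487),(237,550),(462,550)],45)
show("base bottom near",[(237,550),(462,550)],0)
show("rim",[(236,278),(490,278),(236,450),(490,450)],200)
show("stop inner",[(228,82),(472,87)],25)
show("guideL",[(220,100),(219,175)],25); show("guideR",[(473,100),(471,190)],25)
show("flare ends",[(167,243),(520,255)],25)
# colour mask of ledge & aluminium, depth backed points
p=cv2.imread("pics/top0.png");d=np.load("pics/top0.npy")
c=calibration("top");T=c["T"]
vv,uu=np.mgrid[:400,:640];X=np.stack([(uu-c["cx"])/c["fx"]*d,(vv-c["cy"])/c["fy"]*d,d],-1)@np.array(T)[:3,:3].T+np.array(T)[:3,3]
hsv=cv2.cvtColor(p,cv2.COLOR_BGR2HSV)
m=(hsv[...,1]>120)&(hsv[...,0]<20)&(abs(X[...,2]-45)<10)&(uu>305)&(uu<380)&(vv>200)&(vv<235)
q=X[m];print(m.sum(),q.mean(0),cv2.minAreaRect(q[:,:2].astype(np.float32)))
m=(abs(X[...,2]-200)<12)&(uu>305)&(uu<380)&(vv>160)&(vv<215);q=X[m]
print(m.sum(),q.mean(0),cv2.minAreaRect(q[:,:2].astype(np.float32)))
m=(X[...,2]>12)&(X[...,2]<40)&(uu>295)&(uu<385)&(vv>120)&(vv<168);q=X[m]
print(m.sum(),q.mean(0),q.min(0),q.max(0))
E
```

```text
base top near 45 [486.   33.1]
base top near 45 [488.6 -94.6]
base top near 45 [450.   32.3]
base top near 45 [452.7 -94.9]
base bottom near 0 [454.3  32.9]
base bottom near 0 [457.1 -98.8]
rim 200 [573.5  34. ]
rim 200 [576.  -94.4]
rim 200 [485.5  32.1]
rim 200 [488.1 -95.1]
stop inner 25 [729.5  43.9]
stop inner 25 [ 729.  -100.2]
guideL 25 [718.5  48.4]
guideL 25 [673.1  47.9]
guideR 25 [ 721.1 -100.8]
guideR 25 [ 666.7 -100.1]
flare ends 25 [631.6  77.5]
flare ends 25 [ 628.3 -129. ]
584 [469.93880092 -30.62151796  45.0859267 ] ((484.94427490234375, -30.73529052734375), (67.82303619384766, 127.54163360595703), 0.7717955112457275)
759 [529.98601587 -30.09627015 198.27366763] ((531.1525268554688, -29.494735717773438), (90.8326644897461, 128.75015258789062), 0.8800989389419556)
449 [704.57213348 -28.2290185   23.45474662] [ 628.65533983 -133.51441805   12.0015618 ] [743.3141941   83.68584829  34.0771542 ]
```

```bash
python3 - <<'E'
from h import *
from scipy.spatial.transform import Rotation as R
s=read_state();M=R.from_rotvec(s["tool_rot"]).as_matrix();print(M.round(3))
print("yaw of tool y deg",np.degrees(np.arctan2(M[1,1],M[0,1])))
d=np.array([385,-31,200])-s["eef_pos"];print("tool cm to (385,-31,200):",(M.T@d/10).round(2))
for uv,z in [((197,230),45),((234,212),45),((160,190),200),((204,165),200),((215,195),200),((158,285),10),((150,175),10)]:
    print(uv,z,ray("top",uv,z).round(0))
# bay fit: aluminium bright edges; refined check on stop from side view
print(proj("side",[729,48,25]),proj("side",[729,-100,25]),proj("top",[451,-31,45]))
E
```

```text
[[-0.001  0.418  0.909]
 [-0.001  0.909 -0.418]
 [-1.    -0.001  0.   ]]
yaw of tool y deg 65.31836299788438
tool cm to (385,-31,200): [  0.31 -49.19  36.27]
(197, 230) 45 [428. 373.  45.]
(234, 212) 45 [481. 270.  45.]
(160, 190) 200 [515. 430. 200.]
(204, 165) 200 [582. 322. 200.]
(215, 195) 200 [505. 290. 200.]
(158, 285) 10 [270. 486.  10.]
(150, 175) 10 [591. 531.  10.]
[351.29485534 176.37454131] [382.88451764 195.67930389] [339.37774133 224.72347168]
```

The pink crate's nearest point is at about x=428, y=373, so a sweep at x of roughly 310 to 385 with z=200 stays clear of it. During this move I'll also turn the jaws parallel to the crate's near face.

```bash
python3 -m jog '[{"linear":[0,-2,1.4],"yaw":-0.4,"jaw":0},{"linear":[0,-5,3.5],"yaw":-1,"jaw":0},{"linear":[0,-8,5.7],"yaw":-1.8,"jaw":0},{"linear":[0,-11.2,8],"yaw":-2.6,"jaw":0},{"linear":[0,-14.4,10.2],"yaw":-3.4,"jaw":0},{"linear":[0,-17.6,12.5],"yaw":-4.2,"jaw":0},{"linear":[0,-20.8,14.7],"yaw":-5,"jaw":0},{"linear":[0,-24,17],"yaw":-5,"jaw":0}]'
```

```text
time: 0.77
eef_pos: [315.0, 276.8, 202.8]
tool_rot: [-0.008, 1.571, 0.008]
ft_force: [0.8, 0.0, 0.5]
opening: 87.7
```

```bash
python3 -m jog '[{"linear":[0,-4,1],"yaw":0,"jaw":0},{"linear":[0,-8,2],"yaw":0,"jaw":0},{"linear":[0,-12,3],"yaw":0,"jaw":0},{"linear":[0,-16,4],"yaw":0,"jaw":0},{"linear":[0,-20,5],"yaw":0,"jaw":0},{"linear":[0,-24,6],"yaw":0,"jaw":0},{"linear":[0,-28,7],"yaw":0,"jaw":0},{"linear":[0,-30.8,7],"yaw":0,"jaw":0}]'
```

```text
time: 1.43
eef_pos: [387.7, -32.3, 203.3]
tool_rot: [-0.003, 1.57, 0.002]
ft_force: [0.4, -0.1, 0.1]
opening: 87.7
```

```bash
python3 - <<'E'
from h import *
from scipy.spatial.transform import Rotation as R
s=read_state();print(s["eef_pos"],R.from_rotvec(s["tool_rot"]).as_matrix().round(3).tolist())
p,_=grab_frame("side");cv2.imwrite("pics/side1.png",p)
E
```

```text
[387.74622862 -32.26173197 203.29619934] [[0.001, -0.003, 1.0], [-0.0, 1.0, 0.003], [-1.0, -0.001, 0.001]]
```

View pics/side1.png

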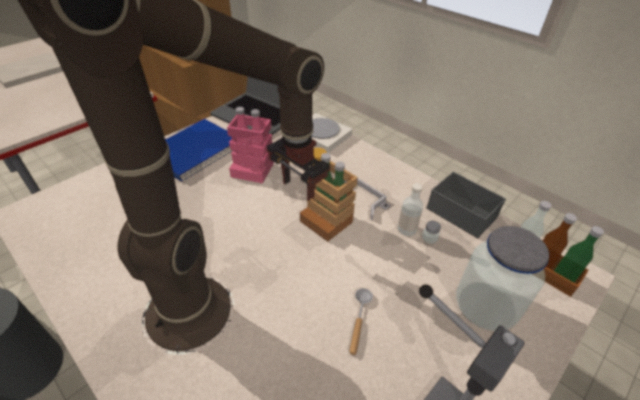

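The side view shows the hand at about (300,165), upright and short of the crate, with nothing in the way. I'll lower it to z of about 25.

```bash
python3 -m jog '[{"linear":[2,0,0],"yaw":0,"jaw":0},{"linear":[5,0,0],"yaw":0,"jaw":0},{"linear":[8,0,0],"yaw":0,"jaw":0},{"linear":[11,0,0],"yaw":0,"jaw":0},{"linear":[14,0,0],"yaw":0,"jaw":0},{"linear":[16,0,0],"yaw":0,"jaw":0},{"linear":[17.4,0.1,0],"yaw":0,"jaw":0},{"linear":[17.8,0.1,0],"yaw":0,"jaw":0}]'; python3 - <<'E'
from h import *
for n in("top","side"):
    p,_=grab_frame(n);cv2.imwrite(f"pics/{n}2.png",p)
s=read_state();print(s["eef_pos"],s["ft_force"])
a=cv2.imread("pics/top2.png")[110:270,270:430];b=cv2.imread("pics/side2.png")[130:290,250:410]
cv2.imwrite("pics/c2.png",cv2.resize(np.hstack([a,b]),None,fx=2.5,fy=2.5,interpolation=cv2.INTER_CUBIC))
E
```

```text
time: 2.15
eef_pos: [385.2, -27.6, 23.0]
tool_rot: [-0.005, 1.575, 0.004]
ft_force: [-0.2, -0.0, 0.1]
opening: 87.8
[386.24278486 -27.75567296  24.51898797] [0.54135337 0.44902253 1.64823627]
```

View pics/c2.png

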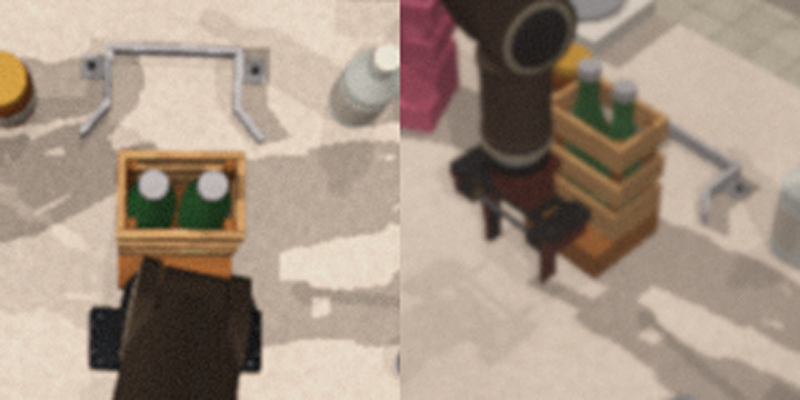

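The hand is low in front of the crate. The wrist overlaps the ledge in the top view, so I'll check with depth whether the wrist could hit the crate's upper part before pushing.

```bash
python3 - <<'E'
from h import *
for n in("top","side"):
    p,d=grab_frame(n);c=calibration(n);T=np.array(c["T"])
    vv,uu=np.mgrid[:400,:640];X=np.stack([(uu-c["cx"])/c["fx"]*d,(vv-c["cy"])/c["fy"]*d,d],-1)@T[:3,:3].T+T[:3,3]
    dark=(p.max(2)<75)&(d>0)&(abs(X[...,1]+28)<110)&(X[...,0]<520)&(X[...,0]>330)
    for z0 in range(60,560,40):
        m=dark&(X[...,2]>=z0)&(X[...,2]<z0+40)
        if m.sum()>5: print(n,z0,m.sum(),"x 2..98%",np.percentile(X[m][:,0],[2,98,99.5]).round(0),"y",np.percentile(X[m][:,1],[2,98]).round(0))
E
```

```text
top 60 7 x 2..98% [514. 518. 518.] y [-75. -22.]
top 100 26 x 2..98% [506. 519. 519.] y [-75.  10.]
top 140 490 x 2..98% [358. 519. 520.] y [-113.   57.]
top 180 76 x 2..98% [513. 520. 520.] y [-69.   8.]
top 380 31 x 2..98% [355. 441. 441.] y [-78.  29.]
top 420 580 x 2..98% [369. 433. 436.] y [-80.  26.]
top 460 711 x 2..98% [355. 408. 412.] y [-71.  17.]
top 500 526 x 2..98% [338. 381. 383.] y [-57.  22.]
top 540 510 x 2..98% [331. 359. 360.] y [-49.  22.]
side 60 58 x 2..98% [374. 388. 389.] y [-85.  17.]
side 100 107 x 2..98% [352. 518. 518.] y [-112.   33.]
side 140 701 x 2..98% [352. 413. 460.] y [-118.   53.]
side 180 316 x 2..98% [350. 520. 520.] y [-72.   0.]
side 220 179 x 2..98% [345. 519. 520.] y [-70.  -5.]
side 260 325 x 2..98% [346. 401. 403.] y [-69. -19.]
side 300 327 x 2..98% [346. 400. 404.] y [-69. -19.]
side 340 252 x 2..98% [344. 395. 402.] y [-81.  -6.]
side 380 370 x 2..98% [331. 411. 417.] y [-87.   9.]
side 420 344 x 2..98% [331. 407. 413.] y [-84. -64.]
side 460 300 x 2..98% [331. 385. 388.] y [-75. -48.]
side 500 155 x 2..98% [330. 370. 374.] y [-63. -39.]
side 540 46 x 2..98% [330. 349. 350.] y [-55. -33.]
```

The wrist sits more than 380 mm up where it reaches forward, so it clears the 253 mm bottles. I'll approach to just short of the near face and centre in y.

```bash
python3 -m jog '[{"linear":[0,-0.1,1],"yaw":0,"jaw":0},{"linear":[0,-0.3,2],"yaw":0,"jaw":0},{"linear":[0,-0.3,3],"yaw":0,"jaw":0},{"linear":[0,-0.3,3.6],"yaw":0,"jaw":0},{"linear":[0,-0.3,4],"yaw":0,"jaw":0},{"linear":[0,-0.3,4.3],"yaw":0,"jaw":0},{"linear":[0,-0.3,4.5],"yaw":0,"jaw":0},{"linear":[0,-0.3,4.6],"yaw":0,"jaw":0}]'
python3 -m jog '[{"linear":[0,0,0.2],"yaw":0,"jaw":0},{"linear":[0,0,0.4],"yaw":0,"jaw":0},{"linear":[0,0,0.6],"yaw":0,"jaw":0},{"linear":[0,0,0.8],"yaw":0,"jaw":0},{"linear":[0,0,1],"yaw":0,"jaw":0},{"linear":[0,0,1.2],"yaw":0,"jaw":0},{"linear":[0,0,1.4],"yaw":0,"jaw":0},{"linear":[0,0,1.6],"yaw":0,"jaw":0}]'
```

```text
time: 3.02
eef_pos: [433.0, -30.5, 24.9]
tool_rot: [-0.004, 1.571, 0.004]
ft_force: [-0.4, 0.7, -0.4]
opening: 87.9
time: 3.68
eef_pos: [442.2, -30.3, 23.9]
tool_rot: [-0.003, 1.583, 0.005]
ft_force: [-15.7, -0.4, 14.1]
opening: 87.9
```

```bash
python3 -m jog '[{"linear":[-0.05,0,0.1],"yaw":0,"jaw":0},{"linear":[-0.1,0,0.2],"yaw":0,"jaw":0},{"linear":[-0.1,0,0.3],"yaw":0,"jaw":0},{"linear":[-0.1,0,0.4],"yaw":0,"jaw":0},{"linear":[-0.1,0,0.5],"yaw":0,"jaw":0},{"linear":[-0.1,0,0.6],"yaw":0,"jaw":0},{"linear":[-0.1,0,0.7],"yaw":0,"jaw":0},{"linear":[-0.1,0,0.8],"yaw":0,"jaw":0}]'; python3 - <<'E'
from h import *
for n in("top","side"):
    p,_=grab_frame(n);cv2.imwrite(f"pics/{n}3.png",p)
s=read_state();print(s["eef_pos"],s["ft_force"],s["torque"])
a=cv2.imread("pics/top3.png")[110:270,270:430];b=cv2.imread("pics/side3.png")[130:290,250:410]
cv2.imwrite("pics/c3.png",cv2.resize(np.hstack([a,b]),None,fx=2.5,fy=2.5,interpolation=cv2.INTER_CUBIC))
E
```

```text
time: 4.35
eef_pos: [452.9, -30.3, 24.8]
tool_rot: [-0.004, 1.578, 0.005]
ft_force: [-7.7, -0.7, -2.3]
opening: 88.1
[453.24094654 -30.3192689   24.80347767] [-7.01167786 -0.01178807 -2.8297426 ] [ 0.09366008  1.42664681 -0.03644781]
```

View pics/c3.png

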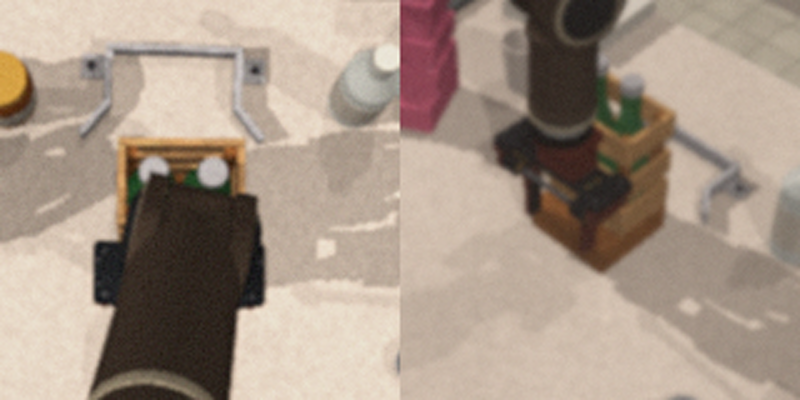

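The crate slides at about 7 N with both fingertips on the base, and it has moved about 10 mm upright. I'll keep pushing at about 36 mm/s with a slow +y drift towards the bay's centreline.

```bash
python3 -m jog '[{"linear":[0,0.02,0.2],"yaw":0,"jaw":0},{"linear":[0,0.04,0.4],"yaw":0,"jaw":0},{"linear":[0,0.05,0.7],"yaw":0,"jaw":0},{"linear":[0,0.07,1],"yaw":0,"jaw":0},{"linear":[0,0.09,1.3],"yaw":0,"jaw":0},{"linear":[0,0.11,1.6],"yaw":0,"jaw":0},{"linear":[0,0.13,1.9],"yaw":0,"jaw":0},{"linear":[0,0.15,2.2],"yaw":0,"jaw":0}]'
python3 -m jog '[{"linear":[0,0.02,0.3],"yaw":0,"jaw":0},{"linear":[0,0.04,0.6],"yaw":0,"jaw":0},{"linear":[0,0.06,0.9],"yaw":0,"jaw":0},{"linear":[0,0.08,1.2],"yaw":0,"jaw":0},{"linear":[0,0.1,1.5],"yaw":0,"jaw":0},{"linear":[0,0.12,1.8],"yaw":0,"jaw":0},{"linear":[0,0.14,2.1],"yaw":0,"jaw":0},{"linear":[0,0.16,2.4],"yaw":0,"jaw":0}]'; python3 - <<'E'
from h import *
for n in("top","side"):
    p,_=grab_frame(n);cv2.imwrite(f"pics/{n}4.png",p)
s=read_state();print(s["eef_pos"],s["ft_force"],s["torque"])
a=cv2.imread("pics/top4.png")[110:270,270:430];b=cv2.imread("pics/side4.png")[130:290,250:410]
cv2.imwrite("pics/c4.png",cv2.resize(np.hstack([a,b]),None,fx=2.5,fy=2.5,interpolation=cv2.INTER_CUBIC))
E
```

```text
time: 5.12
eef_pos: [475.0, -28.8, 24.7]
tool_rot: [-0.004, 1.578, 0.004]
ft_force: [-7.6, -1.0, -1.9]
opening: 87.5
time: 5.78
eef_pos: [498.9, -27.2, 24.7]
tool_rot: [-0.004, 1.579, 0.004]
ft_force: [-7.3, -1.3, -1.8]
opening: 88.0
[499.83634042 -27.09706841  24.78967028] [-4.91221788  0.57634109 -1.69043551] [ 0.01654812  1.29046221 -0.08994072]
```

View pics/c4.png

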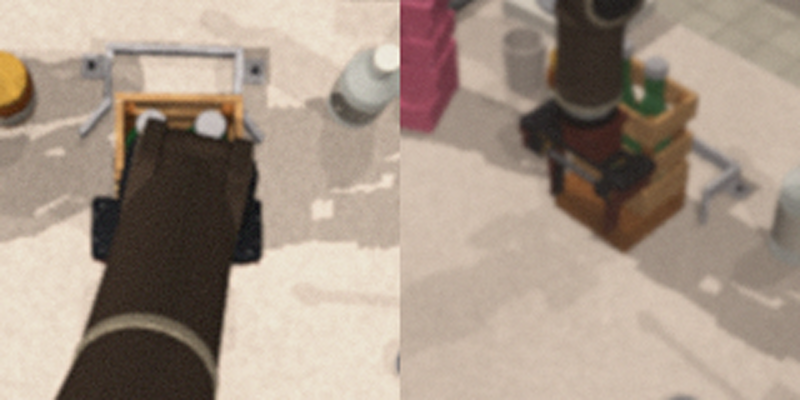

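```bash
python3 - <<'E'
from h import *
p,d=grab_frame("top");c=calibration("top");T=np.array(c["T"])
def pc(d):
    vv,uu=np.mgrid[:400,:640];return np.stack([(uu-c["cx"])/c["fx"]*d,(vv-c["cy"])/c["fy"]*d,d],-1)@T[:3,:3].T+T[:3,3],uu,vv
X,uu,vv=pc(d)
hsv=cv2.cvtColor(p,cv2.COLOR_BGR2HSV)
m=(abs(X[...,2]-200)<12)&(uu>300)&(uu<385)&(vv>125)&(vv<215)&(hsv[...,1]>60)&(hsv[...,0]<25);q=X[m]
print(len(q),q.min(0),q.max(0))
# far edge: first rim row per column, left / right
P=[]
for u in range(322,362):
    r=np.where(m[:,u])[0]
    if len(r): P.append(ray("top",(u,r.min()-0.5),200)[:2])
P=np.array(P);k=np.polyfit(P[:,1],P[:,0],1);print("far edge x at mid",np.median(P[:,0]),"yaw",-k[0])
L=[];Rr=[]
for v in range(150,160):
    r=np.where(m[v,300:385])[0]
    if len(r): L.append(ray("top",(300+r.min()-.5,v),200)[1]);Rr.append(ray("top",(300+r.max()+.5,v),200)[1])
print("L",np.median(L),"R",np.median(Rr),(np.median(L)+np.median(Rr))/2)
# bay: stop front edge & guides in the frame 0 image by aluminium mask
p0=cv2.imread("pics/top0.png");X0,_,_=pc(np.load("pics/top0.npy"))
m0=(X0[...,2]>14)&(X0[...,2]<36)&(uu>290)&(uu<390)&(vv>120)&(vv<170)
P=[]
for u in range(320,362):
    r=np.where(m0[120:140,u])[0]
    if len(r): P.append(ray("top",(u,120+r.max()+.5),25)[:2])
P=np.array(P);k=np.polyfit(P[:,1],P[:,0],1);print("stop face",np.median(P[:,0]),"yaw",-k[0])
G=[]
for v in range(134,150):
    r=np.where(m0[v,:340])[0];t=np.where(m0[v,340:])[0]
    if len(r) and len(t):
        a=ray("top",(r.max()+.5,v),25);b=ray("top",(340+t.min()-.5,v),25);G.append([a[0],a[1],b[1]])
print(np.round(G,1).tolist())
E
```

```text
380 [545.82966508 -90.69562254 188.35218055] [637.5956558   37.40764033 208.25122994]
far edge x at mid 636.3292112783975 yaw 0.018178549783782527
L 38.17334641368344 R -91.36593620296067 -26.596294894638614
stop face 731.3684905319269 yaw -0.018088838591183896
[[720.4, 45.7, -98.7], [717.3, 45.7, -98.8], [714.3, 45.6, -98.8], [711.2, 45.5, -98.8], [708.2, 45.5, -98.8], [705.2, 45.4, -98.9], [702.1, 45.3, -98.9], [699.1, 45.3, -98.9], [696.1, 45.2, -98.9], [693.1, 45.1, -99.0], [690.0, 45.1, -99.0], [687.0, 47.9, -99.0], [683.9, 47.9, -99.0], [680.9, 47.8, -99.1], [677.9, 47.7, -99.1], [674.9, 47.7, -99.1]]
```

The crate centre is at y≈-26.6 against the bay's -26.5, both good to about 2 mm. The far face is about 94 mm from the stop and the yaw is within about 0.02 rad, so I'll push straight on.

```bash
python3 -m jog '[{"linear":[0,0,0.2],"yaw":0.02,"jaw":0},{"linear":[0,0,0.5],"yaw":0.05,"jaw":0},{"linear":[0,0,0.8],"yaw":0.1,"jaw":0},{"linear":[0,0,1.1],"yaw":0.1,"jaw":0},{"linear":[0,0,1.4],"yaw":0.1,"jaw":0},{"linear":[0,0,1.7],"yaw":0.1,"jaw":0},{"linear":[0,0,2],"yaw":0.1,"jaw":0},{"linear":[0,0,2.3],"yaw":0.1,"jaw":0}]'
python3 -m jog '[{"linear":[0,0,0.3],"yaw":0,"jaw":0},{"linear":[0,0,0.6],"yaw":0,"jaw":0},{"linear":[0,0,0.9],"yaw":0,"jaw":0},{"linear":[0,0,1.2],"yaw":0,"jaw":0},{"linear":[0,0,1.5],"yaw":0,"jaw":0},{"linear":[0,0,1.8],"yaw":0,"jaw":0},{"linear":[0,0,2.1],"yaw":0,"jaw":0},{"linear":[0,0,2.4],"yaw":0,"jaw":0}]'; python3 - <<'E'
from h import *
for n in("top","side"):
    p,_=grab_frame(n);cv2.imwrite(f"pics/{n}5.png",p)
s=read_state();print(s["eef_pos"],s["ft_force"],s["torque"])
a=cv2.imread("pics/top5.png")[110:270,270:430];b=cv2.imread("pics/side5.png")[130:290,250:410]
cv2.imwrite("pics/c5.png",cv2.resize(np.hstack([a,b]),None,fx=2.5,fy=2.5,interpolation=cv2.INTER_CUBIC))
E
```

```text
time: 6.6
eef_pos: [521.8, -26.8, 24.6]
tool_rot: [0.003, 1.579, -0.002]
ft_force: [-7.8, 0.8, 0.5]
opening: 88.0
time: 7.27
eef_pos: [545.8, -26.9, 24.6]
tool_rot: [0.003, 1.579, -0.002]
ft_force: [-8.2, 0.2, 0.6]
opening: 88.0
[546.68510379 -26.87903519  24.66576934] [-6.70316016 -0.24803929 -1.01878927] [0.06349261 1.37476166 0.00236009]
```

View pics/c5.png

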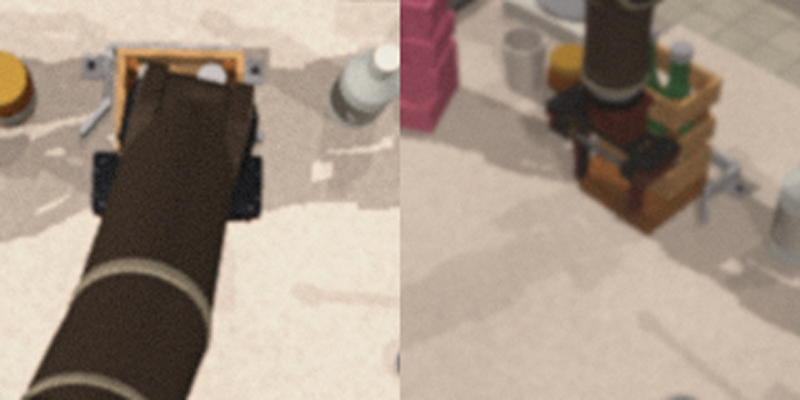

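It is upright and between the flares, with about 47 mm left. I'll continue, slower near the stop, and watch for the force to rise.

```bash
python3 -m jog '[{"linear":[0,0,0.2],"yaw":0,"jaw":0},{"linear":[0,0,0.5],"yaw":0,"jaw":0},{"linear":[0,0,0.8],"yaw":0,"jaw":0},{"linear":[0,0,1.1],"yaw":0,"jaw":0},{"linear":[0,0,1.4],"yaw":0,"jaw":0},{"linear":[0,0,1.7],"yaw":0,"jaw":0},{"linear":[0,0,2],"yaw":0,"jaw":0},{"linear":[0,0,2.3],"yaw":0,"jaw":0}]'
python3 -m jog '[{"linear":[0,0,0.2],"yaw":0,"jaw":0},{"linear":[0,0,0.4],"yaw":0,"jaw":0},{"linear":[0,0,0.6],"yaw":0,"jaw":0},{"linear":[0,0,0.8],"yaw":0,"jaw":0},{"linear":[0,0,1],"yaw":0,"jaw":0},{"linear":[0,0,1.2],"yaw":0,"jaw":0},{"linear":[0,0,1.4],"yaw":0,"jaw":0},{"linear":[0,0,1.6],"yaw":0,"jaw":0}]'
```

```text
time: 8.03
eef_pos: [568.8, -26.9, 24.6]
tool_rot: [0.003, 1.579, -0.002]
ft_force: [-8.7, 0.2, 1.6]
opening: 87.7
time: 8.7
eef_pos: [584.7, -27.0, 24.5]
tool_rot: [0.003, 1.579, -0.002]
ft_force: [-9.8, -0.6, 1.4]
opening: 87.6
```

Not at the stop yet. About 8 to 10 mm remain, so I'll use finer steps.

```bash
python3 -m jog '[{"linear":[0,0,0.1],"yaw":0,"jaw":0},{"linear":[0,0,0.2],"yaw":0,"jaw":0},{"linear":[0,0,0.3],"yaw":0,"jaw":0},{"linear":[0,0,0.4],"yaw":0,"jaw":0},{"linear":[0,0,0.5],"yaw":0,"jaw":0},{"linear":[0,0,0.6],"yaw":0,"jaw":0},{"linear":[0,0,0.7],"yaw":0,"jaw":0},{"linear":[0,0,0.8],"yaw":0,"jaw":0}]'
```

```text
time: 9.37
eef_pos: [592.6, -27.0, 24.5]
tool_rot: [0.003, 1.579, -0.002]
ft_force: [-9.5, -0.2, 1.8]
opening: 87.7
```

```bash
python3 -m jog '[{"linear":[0,0,0.05],"yaw":0,"jaw":0},{"linear":[0,0,0.1],"yaw":0,"jaw":0},{"linear":[0,0,0.15],"yaw":0,"jaw":0},{"linear":[0,0,0.2],"yaw":0,"jaw":0},{"linear":[0,0,0.25],"yaw":0,"jaw":0},{"linear":[0,0,0.3],"yaw":0,"jaw":0},{"linear":[0,0,0.35],"yaw":0,"jaw":0},{"linear":[0,0,0.4],"yaw":0,"jaw":0}]'
```

```text
time: 10.03
eef_pos: [596.6, -27.0, 24.5]
tool_rot: [0.003, 1.579, -0.002]
ft_force: [-10.1, -0.4, 2.2]
opening: 88.0
```

```bash
python3 -m jog '[{"linear":[0,0,0.05],"yaw":0,"jaw":0},{"linear":[0,0,0.1],"yaw":0,"jaw":0},{"linear":[0,0,0.15],"yaw":0,"jaw":0},{"linear":[0,0,0.2],"yaw":0,"jaw":0},{"linear":[0,0,0.25],"yaw":0,"jaw":0},{"linear":[0,0,0.3],"yaw":0,"jaw":0},{"linear":[0,0,0.35],"yaw":0,"jaw":0},{"linear":[0,0,0.4],"yaw":0,"jaw":0}]'; python3 - <<'E'
from h import *
for n in("top","side"):
    p,_=grab_frame(n);cv2.imwrite(f"pics/{n}6.png",p)
s=read_state();print(s["eef_pos"],s["ft_force"],s["torque"])
a=cv2.imread("pics/top6.png")[90:250,270:430];b=cv2.imread("pics/side6.png")[110:270,270:430]
cv2.imwrite("pics/c6.png",cv2.resize(np.hstack([a,b]),None,fx=2.5,fy=2.5,interpolation=cv2.INTER_CUBIC))
E
```

```text
time: 10.7
eef_pos: [596.9, -27.0, 24.1]
tool_rot: [0.004, 1.586, -0.002]
ft_force: [-21.6, -0.7, 10.8]
opening: 87.4
[596.83369005 -27.08114596  24.15476691] [-20.53661913   1.15616457  11.29409666] [ 0.18824557  4.61365509 -0.01739762]
```

View pics/c6.png

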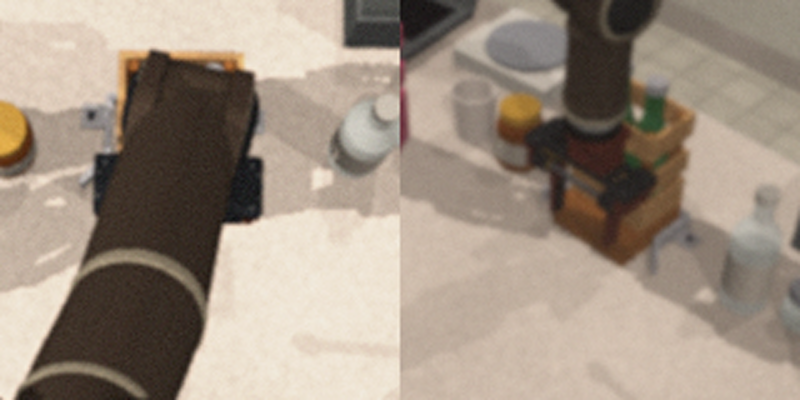

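The tool stopped at x=596.9 and the force doubled to 21 N, right where the stop should be. I'll press a little more to square the crate, then retreat straight back.

```bash
python3 -m jog '[{"linear":[0,0,0.05],"yaw":0,"jaw":0},{"linear":[0,0,0.1],"yaw":0,"jaw":0},{"linear":[0,0,0.15],"yaw":0,"jaw":0},{"linear":[0,0,0.2],"yaw":0,"jaw":0},{"linear":[0,0,0.2],"yaw":0,"jaw":0},{"linear":[0,0,0.2],"yaw":0,"jaw":0},{"linear":[0,0,0.2],"yaw":0,"jaw":0},{"linear":[0,0,0.2],"yaw":0,"jaw":0}]'
python3 -m jog '[{"linear":[0,0,-0.2],"yaw":0,"jaw":0},{"linear":[0,0,-0.5],"yaw":0,"jaw":0},{"linear":[0,0,-1],"yaw":0,"jaw":0},{"linear":[0,0,-2],"yaw":0,"jaw":0},{"linear":[0,0,-4],"yaw":0,"jaw":0},{"linear":[0,0,-7],"yaw":0,"jaw":0},{"linear":[0,0,-10],"yaw":0,"jaw":0},{"linear":[0,0,-13],"yaw":0,"jaw":0}]'
python3 -m jog '[{"linear":[0,0,-3],"yaw":0,"jaw":0},{"linear":[-1,0,-6],"yaw":0,"jaw":0},{"linear":[-2,0,-8],"yaw":0,"jaw":0},{"linear":[-4,0,-9],"yaw":0,"jaw":0},{"linear":[-5,0,-9],"yaw":0,"jaw":0},{"linear":[-5,0,-9],"yaw":0,"jaw":0},{"linear":[-5,0,-9],"yaw":0,"jaw":0},{"linear":[-5,0,-9],"yaw":0,"jaw":0}]'
python3 - <<'E'
from h import *
for n in("top","side"):
    p,d=grab_frame(n);cv2.imwrite(f"pics/{n}7.png",p);np.save(f"pics/{n}7.npy",d)
s=read_state();print(s["time"],s["eef_pos"],s["ft_force"])
a=cv2.imread("pics/top7.png")[90:250,270:430];b=cv2.imread("pics/side7.png")[110:270,270:430]
cv2.imwrite("pics/c7.png",cv2.resize(np.hstack([a,b]),None,fx=2.5,fy=2.5,interpolation=cv2.INTER_CUBIC))
E
```

```text
time: 11.47
eef_pos: [596.9, -27.0, 24.0]
tool_rot: [0.004, 1.59, -0.002]
ft_force: [-25.9, 0.9, 15.9]
opening: 87.9
time: 12.13
eef_pos: [476.3, -26.8, 26.1]
tool_rot: [0.002, 1.569, -0.003]
ft_force: [-0.2, -0.1, -0.7]
opening: 87.8
time: 12.8
eef_pos: [387.5, -26.3, 75.8]
tool_rot: [0.002, 1.57, -0.002]
ft_force: [-0.8, -0.5, 0.1]
opening: 87.8
12.9 [386.94683984 -26.52272482  75.40145234] [ 0.9246605  -0.43876655 -0.80843836]
```

View pics/c7.png

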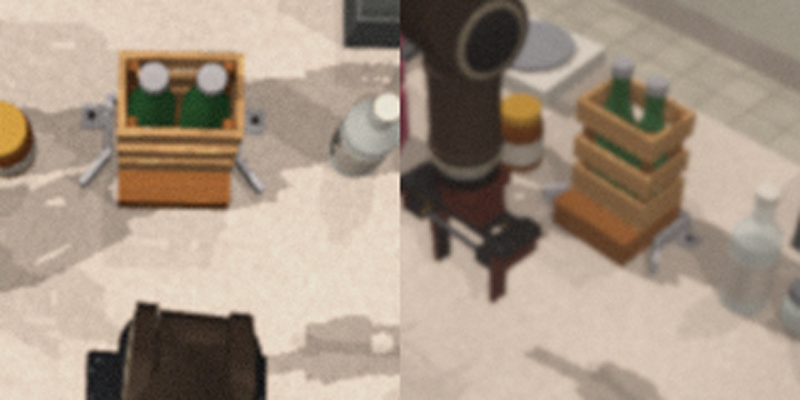

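```bash
python3 - <<'E'
from h import *
c=calibration("top");T=np.array(c["T"]);vv,uu=np.mgrid[:400,:640]
def pc(d): return np.stack([(uu-c["cx"])/c["fx"]*d,(vv-c["cy"])/c["fy"]*d,d],-1)@T[:3,:3].T+T[:3,3]
p=cv2.imread("pics/top7.png");X=pc(np.load("pics/top7.npy"));hsv=cv2.cvtColor(p,cv2.COLOR_BGR2HSV)
wood=(hsv[...,1]>60)&(hsv[...,0]<25)&(uu>305)&(uu<385)&(vv>100)&(vv<185)
for z,n in((200,"rim"),(45,"ledge")):
    m=wood&(abs(X[...,2]-z)<10);q=np.array([ray("top",(u,v),z)[:2] for v,u in np.argwhere(m)])
    L=[];N=[];F=[]
    for v in np.unique(np.argwhere(m)[:,0]):
        r=np.where(m[v])[0]
        if len(r)>5:L.append((ray("top",(r.min()-.5,v),z)[1],ray("top",(r.max()+.5,v),z)[1]))
    for u in range(322,359):
        r=np.where(m[:,u])[0]
        if len(r):F.append(ray("top",(u,r.min()-.5),z)[:2]);N.append(ray("top",(u,r.max()+.5),z)[:2])
    N=np.array(N);F=np.array(F);l=np.median(L,axis=0)
    print(n,"y",l.round(1),l.mean().round(1),"near x",np.median(N[:,0]).round(1),"far x",np.median(F[:,0]).round(1),"yaw near/far",-np.polyfit(N[:,1],N[:,0],1)[0],-np.polyfit(F[:,1],F[:,0],1)[0], "z",np.median(X[...,2][m]))
# bystander shift: compare frames in their patches
p0=cv2.imread("pics/top0.png")
for n,(x0,y0,x1,y1) in dict(cup=(222,130,252,160),honey=(255,128,288,162),flask=(398,122,435,162),mini=(428,128,452,155),spoon=(425,243,472,310)).items():
    a=cv2.cvtColor(p0[y0:y1,x0:x1],6).astype(np.float32);b=cv2.cvtColor(p[y0:y1,x0:x1],6).astype(np.float32)
    print(n,np.round(cv2.phaseCorrelate(a,b,cv2.createHanningWindow(a.shape[::-1],5))[0],2))
E
```

```text
rim y [ 37.2 -93.4] -28.1 near x 640.9 far x 733.6 yaw near/far -0.014293846704188928 -0.022714253462908132 z 199.07739169359525
ledge y [ 37.5 -92. ] -27.2 near x 606.7 far x 646.0 yaw near/far -0.013897533450717094 0.008294520404887163 z 45.03999351795676
cup [-0.24 -0.23]
honey [-0.    0.25]
flask [-0.21  0.12]
mini [0.22 0.77]
spoon [0.04 0.18]
```

View pics/top7.png

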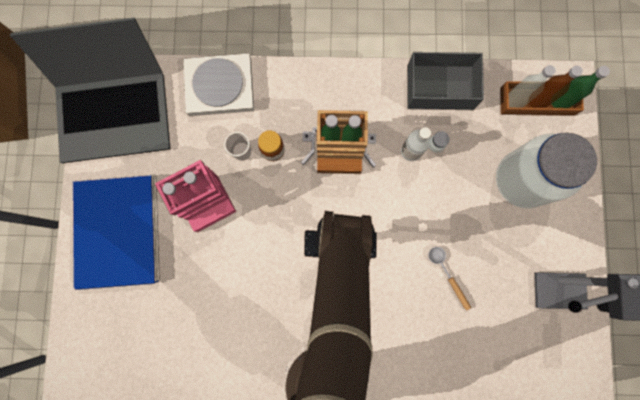

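The crate is home. Its far face is at x≈731.7 from the ledge edge (or 733.6 from the rim) against the stop at 729–731. Its centre is at y≈-27.5 against the bay's -26.5, with yaw about -0.015 against the stop's -0.003 to -0.018. The bystanders haven't moved and the hand is clear.

```bash
python3 -c "
from station import *
print(hand_in())"
```

```text
the job is handed in; nothing more can be done
None
```

I pushed the wooden crate about 150 mm into the bay, with both open fingertips low on the base (TCP about 25 mm up). It slid at 7–10 N and about 36 mm/s, slower near the end. I pressed it against the back stop at about 26 N, backed straight off and handed in at 12.9 s. No verdict is reported.

The last checks, from the top camera after retreating (calibration good to about 2 mm):
- **Against the stop:** the far face is at x≈731.7 from the ledge edge, or 733.6 from the rim. The stop face measured 729–731, so the readings differ by 2–3 mm. The tool stopped dead at x=596.9 while the force doubled, which agrees with full contact.
- **Sideways and square:** the crate centre is about 1 mm from the bay's middle. Its yaw is about -0.015 rad; the bay's yaw estimates ranged from -0.018 to -0.003. One edge fit gave +0.008, but that was a short, noisy edge.
- **Upright:** the rim and ledge heights read 199 and 45 mm, so the crate stands flat.
- **Other things:** all five bystanders shifted by less than 1 pixel, about 2 mm. The pink look-alike looks unmoved in the last picture.
- **Hand:** it is more than 200 mm clear of the crate, with no contact force.

One thing was off: at first contact and again at the stop there was an upward force of 11–16 N on the tool, probably from the arm dipping slightly under load. Raising the hand 1 mm cleared it after first contact.

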